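# Set the sampler's spring stop over its setting block

### The job

Take the square driver from its stand, seat it in the stop screw and turn the screw clockwise until the spring foot bears on the setting block just hard enough that the block drags: a straight pull of about 7 N should slide it. Let go of the driver, leaving it standing in the screw, and prove the setting by gently sliding the block by its handle, lengthwise along the deck, out from under the foot until it is fully clear. Never clamp the block hard, touch the stop only with the driver, and leave the glassware alone.

Things in the scene. Friction and masses are not known exactly. Their poses are not given: they have to be found in the camera images.
- deck: Fixed grey painted plate 250 x 120 x 12 mm flat on the bench, standing anywhere and at any small yaw. Origin on its underside directly below the axis of the stop screw; its x axis runs along its length away from the handle of the block; it reaches 190 mm to -x and 60 mm to +x of the origin.
- bracket: Fixed aluminium stop bracket on the deck: an upright, 34 x 22 mm, centred 45 mm to the +y side, with an arm 20 mm thick and 34 mm wide (top 65 mm above the origin) that overhangs to 17 mm past the screw axis. Origin on the screw axis, level with the deck's top face or up to 2.5 mm higher (shimmed); axes as the deck's. Carries screw and foot.
- stop_arm (a point): Middle of the arm's underside, on the screw axis. The round spring foot, 14 mm wide, hangs below it, 1.5 to 6 mm above the block at the start (not measured). The screw lowers it 5 mm per rad (steep thread) and it stays where left. On touching, the preloaded foot bears with 9 N at once; then its spring adds 10 N per mm, so 50 N per rad of screw. A right setting bears on the block with about 16 N.
- screw_socket (a point): Centre of the mouth of the square socket in the stop screw's steel head (28 x 28 x 18 mm); z up, x and y square to the socket's sides, turning with the screw; it does not rise or sink. Socket 11.4 mm wide, 14 mm deep, 2.5 mm chamfer. Clockwise from above lowers the foot. Turning takes about 0.18 N m, plus 0.005 N m per N at the foot; 0.4 to 1.5 rad is needed.
- driver: Loose square driver, 0.12 kg, upright in the stand, its handle resting on the stand's top. Origin under its black handle, z up along it. Handle 24 x 24 mm, 62 mm high; below it a 10 mm round shank and 10 mm square bit, the last 4 mm narrowed to 7.2 mm. Handle and bit sides are parallel to its x and y axes. In the screw it has about 0.15 rad of yaw play either way and leans slightly when let go.
- driver_tip (a point): End of the driver's bit, 49 mm below the handle.
- stand: Fixed grey block 64 x 64 x 60 mm on the bench with a 17 mm wide, 55 mm deep round hole in its top centre that holds the driver. Origin at the centre of its underside. May be on the left or the right of the deck.
- block: Loose steel setting block, 0.45 kg, lying on the deck along its x: bar 150 x 36 x 20 mm with an upright handle near the robot's end. Origin on its underside, within a few mm of the screw axis at first; the bar reaches 23 mm to +x, 127 mm to -x. Friction with foot and deck about 0.25 each: a pull of about 0.35 to 0.55 x the foot's force slides it. Slide it 40 to 50 mm to -x to clear the foot.
- block_handle (a point): Grip point of the block's black handle, an upright post 20 mm (x) by 16 mm (y) reaching from 20 to 75 mm above the block's underside; the point is on its axis, 58 mm above the underside, 110 mm to -x of the block's origin. Axes as the block's.
- block_nose (a point): Top middle of the block's far end (+x end), the end that lies under the foot.
- beaker: Loose glass beaker, 68 mm wide, 85 mm high; bystander. Origin at the centre of its underside.
- reagent: Loose amber bottle with black cap, 60 mm wide, 130 mm high; bystander.
- vial: Loose clear vial with black cap, 28 mm wide, 50 mm high; bystander.
There are look-alikes about, which are no part of the job. What is meant by the driver is not red, and is the larger of those in its own colour.

How it is judged:
On the way, in this order (a step that is already met when the one before it is completed fails the run):
1. with the driver in the screw, the foot is brought down on the setting block with 8 to 28 N, the block still in place under it (contact force between block and bracket between 8 and 28 N and horizontal distance between driver_tip and screw_socket below 0.006 m and z of driver_tip in the frame of screw_socket below -0.008 m and distance of block_handle from where it was at the start of the episode below 0.006 m), for 0.3 s.
2. the block slides out lengthwise by 8 to 22 mm while the foot bears on it with 8 to 28 N and nothing holds the driver (contact force between block and bracket between 8 and 28 N and contact force between the fingers and driver below 0.1 N and distance of block_handle from where it was at the start of the episode between 0.008 and 0.022 m and x of block_nose in the frame of bracket above -0.007 m), for 0.1 s.
At the end, for the whole second after the job is handed in: The block lies flat and still on the deck, lengthwise within 11 degrees, its far end 8 mm or more short of the screw axis, drawn out by less than 80 mm; the driver stands in the socket (tip 8 mm or more below the mouth, leaning less than 0.2 rad); nothing is held (x of block_nose in the frame of bracket below -0.008 m and x of block in the frame of bracket above -0.08 m and contact force between block and bracket below 0.1 N and angle between block's own z axis and vertical below 0.05 rad and z of block in the frame of deck between 0.009 and 0.016 m and linear speed of block below 0.01 m/s and angle between the x axis of block and the x axis of deck, either way round below 0.2 rad and horizontal distance between driver_tip and screw_socket below 0.006 m and z of driver_tip in the frame of screw_socket below -0.008 m and angle between driver's own z axis and vertical below 0.2 rad and linear speed of driver below 0.02 m/s); the robot touches nothing.
It fails at once if the foot clamps the block with more than 45 N (contact force between block and bracket above 45 N).
It fails at once if the hand or arm touches the stop bracket or screw (contact force between any of the fingers, the arm and bracket above 3 N).
It fails at once if the beaker is moved (distance of beaker from where it was at the start of the episode above 0.02 m).
It fails at once if the bottle is moved (distance of reagent from where it was at the start of the episode above 0.02 m).
It fails at once if the vial is moved (distance of vial from where it was at the start of the episode above 0.02 m).
It also fails if it takes over 72 s, if anything falls off the work surface, if the arm or the gripper's body presses on something with over 40 N, if the wrist force passes 120 N, or if a joint passes its speed limit or range.

### The arm

A 7-joint arm with a two-finger parallel gripper is mounted at the origin on the work surface. World frame = base frame: x ahead of the robot, y to its left, z up, the work surface at z = 0. Lengths are in m, angles in rad, forces in N, time in s.
With the tool pointing down it reaches from about 0.35 to 0.775 m from the base axis. Payload 3.1 kg.
Tool frame: the origin (TCP) lies midway between the tips of the shut fingers; the grasp point (between the pads) lies 19 mm behind it (grasp_offset is the distance from the TCP to the grasp point, in m); z points along the fingers, x is the direction in which the jaws open and shut, and the axes are right-handed (so a half turn about z gives the same grasp; the last joint's range is limited). The gripper opens to 85 mm and grips with 20 to 120 N. Pads are 22 mm wide; open, the fingers measure 114 mm over their backs; the gripper's body (76 mm by 85 mm) begins 54 mm behind the grasp point. The pads swing forward as they close: fully open they stand 13 mm farther back than shut.
Start: joints at [1.061, 0.311, 0.014, 1.512, -0.004, 1.319, -0.027], TCP at [0.248, -0.491, 0.231] pointing down, gripper open.
Joint ranges: [-2.7, 2.7], [-0.3, 1.91], [-1.27, 1.3], [0.12, 2.57], [-1.44, 4.58], [0.2, 2.03], [-3.05, 3.05]. Speed limits (rad/s): [2.79, 2.79, 3.14, 3.14, 3.14, 3.14, 3.14].

### API

Orientations are given as a rotation vector (axis times angle).
In Python, from bench import * gives the robot as it stands. The module is installed in compiled form; this text tells all that it offers.
- The arm moves only by the shell command python3 -m handwheel 'ROWS'. ROWS is JSON, a list of rows, each a list of 3 entries, a list of its own where there are three numbers: the gripper's target within -1 to 1 (shut at 1, half-way at 0, fully open at -1), then the shift along the tool's x, y, z scaled (see below), then the turn about the tool's z scaled (see below). A call has exactly 10 rows; each row shifts and turns the pose as measured when the row begins, along the tool's axes as they then stand; what a row does not reach is not made up. The controller multiplies each number of a shift by 0.02 m and each number of a turn by 0.1 rad. A row lasts 1/10 s, in which the tool goes at most 50 mm and 8.59 degrees, less where a joint would pass 70% of its speed; a pose out of reach is approached as far as the arm can. A call with a number of a shift or a turn outside -1 to 1 is refused whole. A call with a gripper value outside its range is refused whole. The fingers move at their own pace and stop on an object; the grip force is fixed at half the most. Time passes only in rows, so rows that do not move let the fingers close, or fill a call up. It gives the time, the measured TCP pose, the force and the opening at its end, in the units of the state.
- get_obs(): the state, without advancing time (a new reading comes with each control period).
- capture(name): name is "side" or "top"; returns a dict with "img" (400x640x3 uint8, red, green, blue), "depth" (400x640 float32, m along the optical axis (not along the pixel's ray), 0 where there is no reading), "K" (3x3 intrinsics, pixels), "rvec" (rotation vector, rad) and "tvec" (3), from world to camera coordinates, as OpenCV has them. Camera axes: x right, y down, z forward; pixel columns grow to the right and rows downward; lengths in m; the calibration is good to about 2 mm. A picture is of the moment at which its call begins.
- job_done(): hands the job in, once; it reports no verdict.
Trained networks look in a picture, given as the dict that the camera call returned (one of the last four; its "shot" number tells which), for a name from the list of things; names that differ only in an ending like _2 or _b are one class to them, and where a whole thing is asked for, a point or a joint stands for the part that bears it (a point fixed in the world has none). Each returns a list of dicts, best first, with "conf" (0 to 1); they miss things now and then, are a little off and sometimes report something else, mostly with a low value. They report only what shows in the picture. A call takes as long as a camera call. They do not tell look-alikes from the thing itself.
- outline_of(picture, name): "mask" (400x640 bool, what is visible of it) and "position" ([row, column] in pixels, amid what is visible of it).
The state is a dict: "t": time; "joint_pos": joint angles; "dq": joint speeds; "joint_torque": joint torques, N m; "tool_pos": TCP position; "tcp_rot": TCP orientation; "force": force on the tool from outside, world axes, zero at the start; "ft_torque": the same for the moment, N m; "width": finger opening in m.
Only numpy, scipy, OpenCV 4.12 (cv2) and the standard library are available. Lean on these libraries where they do the work, as an engineer would, in place of code of your own. Each camera call takes 0.05 s, during which the arm holds its last target.

## Working session

There is one attempt and no reset: what is moved stays moved. The work goes in short steps, Python scripts to look and compute and a shell command to move; the robot and the scene stay as the last step left them, time stands still between calls to the robot, and variables do not carry over. Pictures are saved under pics/ and viewed, and the job is handed in when it is done.

```bash
mkdir -p pics; cat > h.py <<'E'
from bench import *
import numpy as np, cv2
from scipy.spatial.transform import Rotation as R
def save(img,n,s=1):
    if s!=1: img=cv2.resize(img,None,fx=s,fy=s,interpolation=cv2.INTER_CUBIC)
    cv2.imwrite('pics/'+n,img[:,:,::-1])
def cloud(p):
    d=p['depth'];K=p['K'];v,u=np.indices(d.shape)
    c=np.stack([(u-K[0,2])*d/K[0,0],(v-K[1,2])*d/K[1,1],d],-1)
    Rm=R.from_rotvec(np.ravel(p['rvec'])).as_matrix()
    w=(c-np.ravel(p['tvec']))@Rm
    w[d<=0]=np.nan
    return w
def proj(p,X):
    return cv2.projectPoints(np.atleast_2d(np.float64(X)),np.float64(p['rvec']),np.float64(p['tvec']),p['K'],None)[0][:,0]
E
python3 - <<'E'
from h import *
import pickle
for n in('top','side'):
    p=capture(n);save(p['img'],n+'0.png');pickle.dump(p,open(n+'0.pkl','wb'))
    Rm=R.from_rotvec(np.ravel(p['rvec'])).as_matrix();print(n,-Rm.T@np.ravel(p['tvec']),Rm[2],p['K'][0,0])
    w=cloud(p)
    for o in('driver','stand','deck','bracket','screw_socket','block','block_handle','block_nose','beaker','reagent','vial','driver_tip'):
        for r in outline_of(p,o):
            m=r['mask'];print(o,round(r['conf'],2),np.round(r['position']),m.sum(),np.round(np.nanmedian(w[m],0),3))
print(get_obs())
E
```

```text
top [ 0.35575611 -0.03792203  1.11349542] [ 0.22849896  0.02513361 -0.97321967] 426.44414109629616
driver 0.61 [286. 444.] 75 [ 0.42  -0.337  0.074]
driver 0.6 [253. 420.] 182 [ 0.483 -0.261  0.122]
driver 0.42 [223. 420.] 83 [ 0.569 -0.275  0.084]
stand 0.74 [257. 405.] 606 [ 0.475 -0.252  0.061]
deck 0.79 [222. 329.] 3128 [ 0.547 -0.043  0.013]
screw_socket 0.58 [180. 335.] 150 [ 0.639 -0.046  0.097]
block 0.73 [208. 321.] 617 [ 0.571 -0.035  0.033]
block_handle 0.76 [212. 327.] 630 [ 0.571 -0.035  0.033]
block_nose 0.56 [209. 328.] 614 [ 0.573 -0.035  0.033]
block_nose 0.34 [180. 327.] 462 [ 0.639 -0.026  0.079]
beaker 0.94 [202. 211.] 743 [0.554 0.268 0.041]
beaker 0.75 [210. 323.] 668 [ 0.573 -0.035  0.033]
reagent 0.71 [166. 416.] 662 [ 0.704 -0.248  0.088]
vial 0.48 [139. 224.] 144 [0.728 0.253 0.048]
driver_tip 0.65 [252. 414.] 179 [ 0.483 -0.26   0.122]
driver_tip 0.47 [287. 442.] 81 [ 0.42  -0.337  0.07 ]
driver_tip 0.43 [219. 424.] 93 [ 0.569 -0.275  0.081]
side [ 0.52519722 -0.57197556  0.61016455] [ 0.06953709  0.73170543 -0.67806472] 366.4382232344209
driver 0.79 [308. 
[... 869 characters left out ...]
't': 1.3, 'joint_pos': array([ 1.06129312,  0.31090303,  0.01398234,  1.51147482, -0.00437044,
        1.31918914, -0.02718594]), 'dq': array([ 5.88700082e-05, -3.04834670e-04, -4.93796109e-04,  1.42591982e-03,
        8.67525198e-04,  1.79642682e-03,  3.94193339e-04]), 'joint_torque': array([ 1.95524208e-04, -3.79803479e+01,  1.45919351e-01, -2.30855173e+01,
        1.21447805e-02,  2.01139352e-03, -7.80273893e-06]), 'tool_pos': array([ 0.24805149, -0.49092274,  0.23131232]), 'tcp_rot': array([ 2.67586141e+00, -1.64588904e+00,  4.18667040e-05]), 'force': array([ 1.42059193,  0.07766721, -0.60269051]), 'ft_torque': array([-0.00330559,  0.00228319, -0.04166505]), 'width': 0.08546950340354095}
```

View pics/top0.png

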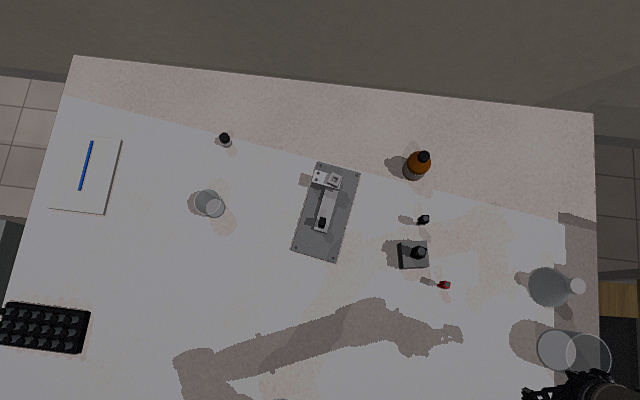

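View pics/side0.png

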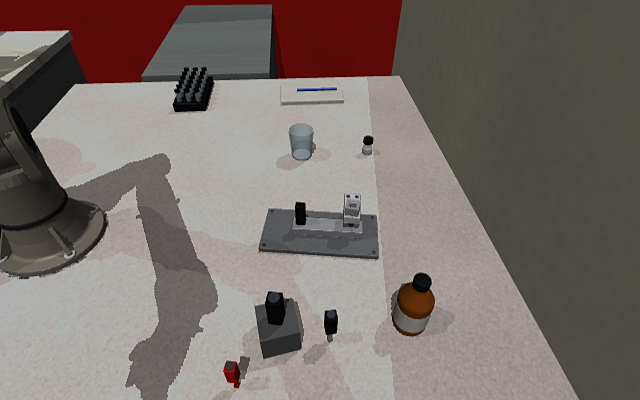

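```bash
python3 - <<'E'
from h import *
import pickle
p=pickle.load(open('side0.pkl','rb'));save(p['img'][270:400,190:360],'crop_drv.png',4.5)
save(p['img'][180:270,260:400],'crop_stop.png',5.5)
p=pickle.load(open('top0.pkl','rb'));save(p['img'][160:310,280:470],'crop_top.png',4)
E
```

```text
(no output)
```

View pics/crop_drv.png

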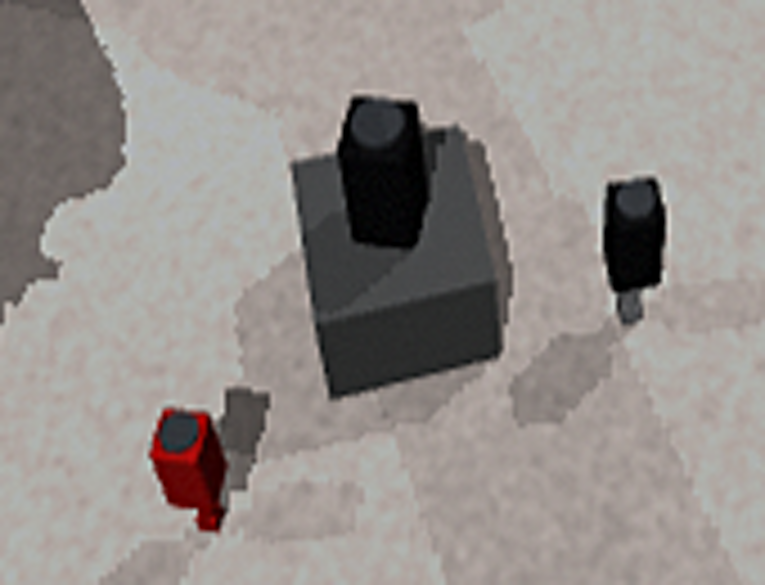

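View pics/crop_stop.png

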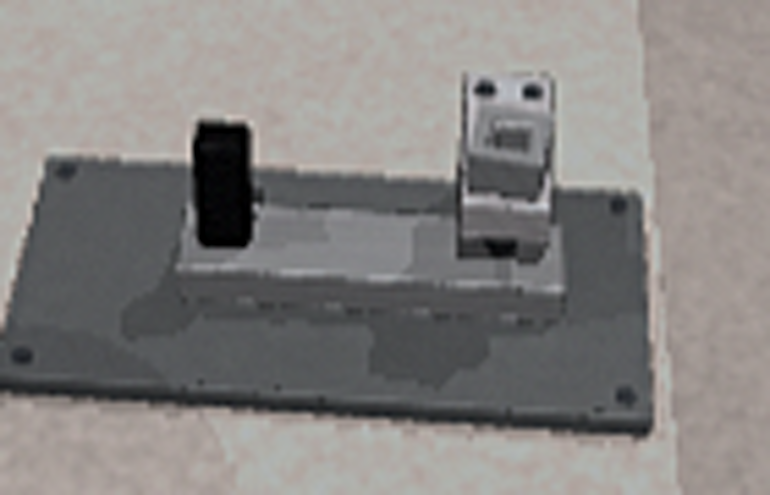

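View pics/crop_top.png

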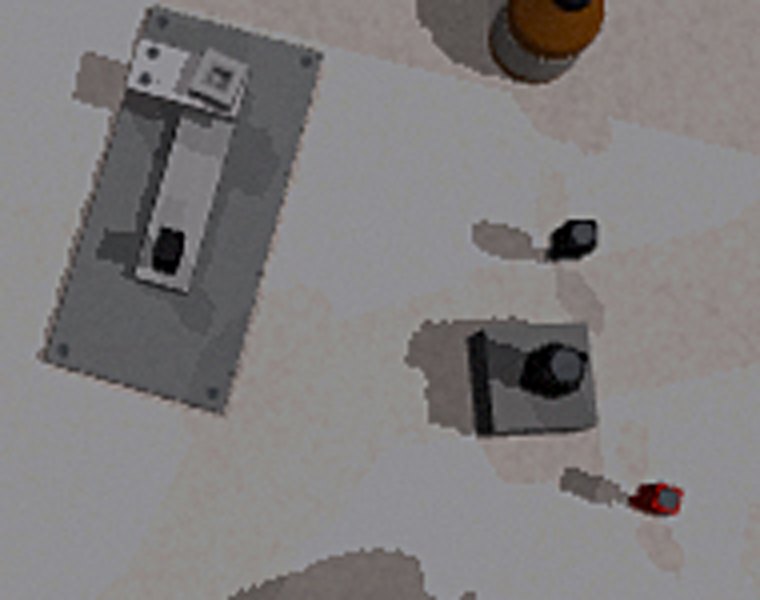

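```bash
cat > fit.py <<'E'
from h import *
import pickle
P={n:pickle.load(open(n+'0.pkl','rb')) for n in('top','side')}
W={n:cloud(P[n]) for n in P}
def rect(name,zlo,zhi,c,r):
    for n in P:
        w=W[n].reshape(-1,3)
        m=(w[:,2]>zlo)&(w[:,2]<zhi)&(np.hypot(w[:,0]-c[0],w[:,1]-c[1])<r)
        q=w[m]
        if len(q)<8: print(name,n,len(q));continue
        (cx,cy),(a,b),t=cv2.minAreaRect((q[:,:2]*1000).astype(np.float32))
        print(name,n,len(q),'c',np.round([cx,cy],1),'size',np.round([a,b],1),'ang',round(t,1),'mean',np.round(q.mean(0)*1000,1), 'medz',round(np.median(q[:,2])*1000,1))
rect('driver',.117,.13,(.483,-.262),.035)
rect('stand',.055,.066,(.483,-.262),.06)
rect('screw',.09,.105,(.639,-.046),.03)
rect('arm',.07,.085,(.639,-.03),.06)
rect('blocktop',.028,.037,(.571,-.035),.12)
rect('bhandle',.082,.095,(.53,-.02),.05)
rect('deck',.009,.0155,(.56,-.04),.16)
E
python3 fit.py
```

```text
driver top 109 c [ 485.4 -265.3] size [23.4 24.2] ang 78.8 mean [ 485.  -264.5  124.1] medz 124.3
driver side 238 c [ 485.4 -266.1] size [24.5 24.2] ang 78.2 mean [ 486.  -268.1  123. ] medz 123.0
stand top 513 c [ 485.8 -265.5] size [63.7 64.9] ang 10.3 mean [ 483.6 -262.2   61.2] medz 61.4
stand side 1119 c [ 485.7 -265.7] size [63.8 65.2] ang 9.8 mean [ 486.3 -273.1   60.2] medz 60.2
screw top 122 c [640.2 -47.3] size [27.8 29.2] ang 71.9 mean [639.7 -47.1  97.5] medz 97.6
screw side 162 c [640.5 -47. ] size [31.6 27.8] ang 72.4 mean [640.  -49.1  95.9] medz 96.6
arm top 275 c [643.  -27.9] size [72.9 34.7] ang 79.2 mean [642.1 -19.3  78.4] medz 78.6
arm side 225 c [642.9 -29.1] size [74.4 32.6] ang 82.5 mean [640.9 -33.   77.2] medz 77.3
blocktop top 526 c [576.  -19.9] size [ 69.  114.2] ang 82.5 mean [579.  -35.9  33. ] medz 33.1
blocktop side 803 c [593.6 -24.5] size [ 66.8 149.8] ang 81.3 mean [591.9 -41.7  32. ] medz 32.1
bhandle top 54 c [533.9 -29. ] size [15.5 19.6] ang 77.8 mean [533.8 -29.   88.2] medz 87.9
bhandle side 66 c [533.8 -30.3] size [15.3 18.8] ang 85.5 mean [534.2 -31.5  86.5] medz 86.8
deck top 2699 c [576.4 -36.8] size [120.  250.6] ang 80.8 mean [560.5 -38.8  12.7] medz 12.9
deck side 3354 c [576.  -37.4] size [123.9 249.7] ang 80.7 mean [568.7 -49.4  12.2] medz 12.3
```

The driver is the large black one standing in the stand (side 274,308). The small black one (331,320) is smaller, and the third (232,372) is red. The enlarged crop confirms that. First I turn the hand to the driver's yaw and half close the jaws.

```bash
cat > s.py <<'E'
from h import *
import sys
o=get_obs();M=R.from_rotvec(o['tcp_rot']).as_matrix()
a=np.degrees(np.arctan2(M[1,0],M[0,0]))
print('t',round(o['t'],2),'pos',np.round(o['tool_pos']*1000,1),'xang',round(a,2),'down',np.round(M[:,2],3),'F',np.round(o['force'],2),'T',np.round(o['ft_torque'],3),'w',round(o['width']*1000,1),'j7',round(o['joint_pos'][6],3))
if len(sys.argv)>3:
    t=np.array([float(x) for x in sys.argv[1:4]])
    print('shift units',np.round(M.T@(t/1000-o['tool_pos'])/.02,2))
    if len(sys.argv)>4: print('turn units',round(-(((float(sys.argv[4])-a+180)%360)-180)*np.pi/180/.1,2))
E
python3 -m handwheel '[[0,[0,0,0],-1],[0,[0,0,0],-1],[0,[0,0,0],-1],[0,[0,0,0],-1],[0,[0,0,0],-1],[0,[0,0,0],-1],[0,[0,0,0],-1],[0,[0,0,0],-1],[0,[0,0,0],-1],[0,[0,0,0],0]]'; python3 s.py 485.4 -265.8 180 -11.4
```

```text
t: 2.3
tool_pos: [0.2479, -0.491, 0.2313]
tcp_rot: [3.131, -0.261, -0.0]
force: [-0.1, 0.2, -0.3]
width: 0.0426
t 2.3 pos [ 247.9 -491.   231.3] xang -9.54 down [-0. -0. -1.] F [-0.08  0.18 -0.27] T [-0.043 -0.055  0.015] w 42.6 j7 0.869
shift units [  9.85 -13.07   2.56]
turn units 0.32
```

```bash
python3 -m handwheel '[[0,[0.7,-0.95,0.15],0.3],[0,[0.7,-0.95,0.15],0],[0,[0.7,-0.95,0.15],0],[0,[0.7,-0.95,0.15],0],[0,[0.7,-0.95,0.15],0],[0,[0.7,-0.95,0.15],0],[0,[0.7,-0.95,0.15],0],[0,[0.7,-0.95,0.15],0],[0,[0.7,-0.95,0.15],0],[0,[0.7,-0.95,0.15],0]]'; python3 s.py 485.4 -265.8 170 -11.4
```

```text
t: 3.3
tool_pos: [0.426, -0.3344, 0.2002]
tcp_rot: [3.114, -0.369, -0.002]
force: [0.4, -0.6, 0.3]
width: 0.0432
t 3.3 pos [ 426.  -334.4  200.2] xang -13.51 down [-0.002 -0.005 -1.   ] F [ 0.41 -0.65  0.26] T [ 0.004  0.013 -0.003] w 43.2 j7 0.323
shift units [ 2.09 -4.04  1.49]
turn units -0.37
```

```bash
python3 -m handwheel '[[0,[0.5,-0.9,0.1],-0.4],[0,[0.5,-0.9,0.3],0],[0,[0.5,-0.9,0.3],0],[0,[0.4,-0.8,0.3],0],[0,[0.1,-0.3,0.3],0],[0,[0,0,0],0],[0,[0,0,0],0],[0,[0,0,0],0],[0,[0,0,0],0],[0,[0,0,0],0]]'; python3 s.py 485.4 -265.8 72 -11.4
```

```text
t: 4.3
tool_pos: [0.4836, -0.2652, 0.1734]
tcp_rot: [3.12, -0.304, -0.001]
force: [0.4, 0.0, 0.4]
width: 0.0426
t 4.3 pos [ 483.6 -265.2  173.4] xang -11.15 down [-0.001 -0.007 -1.   ] F [0.35 0.01 0.37] T [0.003 0.04  0.027] w 42.6 j7 0.176
shift units [ 0.09 -0.03  5.07]
turn units 0.04
```

```bash
python3 -m handwheel '[[0,[0.09,0,0.5],0],[0,[0,0,0.7],0],[0,[0,0,0.7],0],[0,[0,0,0.7],0],[0,[0,0,0.7],0],[0,[0,0,0.7],0],[0,[0,0,0.6],0],[0,[0,0,0.4],0],[0,[0,0,0],0],[0,[0,0,0],0]]'; python3 s.py 485.4 -265.8 72 -11.4
python3 - <<'E'
from h import *
p=capture('side');save(p['img'][240:400,190:360],'g1.png',4)
E
```

```text
t: 5.3
tool_pos: [0.4841, -0.2698, 0.066]
tcp_rot: [3.117, -0.313, -0.001]
force: [0.1, 0.4, 0.8]
width: 0.0427
t 5.3 pos [ 484.1 -269.8   66. ] xang -11.47 down [-0.002 -0.008 -1.   ] F [0.07 0.37 0.8 ] T [-0.007 -0.049 -0.014] w 42.7 j7 0.141
shift units [ 0.02 -0.21 -0.3 ]
turn units -0.01
```

View pics/g1.png

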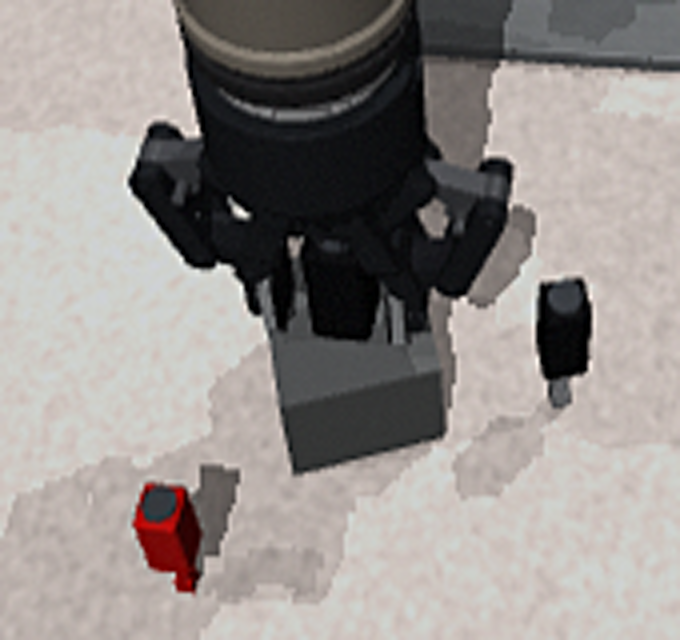

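The driver's handle sits between the fingers (crop 340,290), with both tips just above the stand. I correct the offset and close.

```bash
python3 -m handwheel '[[0,[0.02,-0.21,-0.3],0],[0,[0,0,0],0],[0,[0,0,0],0],[1,[0,0,0],0],[1,[0,0,0],0],[1,[0,0,0],0],[1,[0,0,0],0],[1,[0,0,0],0],[1,[0,0,0],0],[1,[0,0,0],0]]'; python3 s.py 485.4 -265.8 72 -11.4
```

```text
t: 6.35
tool_pos: [0.4874, -0.266, 0.0754]
tcp_rot: [3.115, -0.313, 0.007]
force: [-0.3, 0.4, 0.4]
width: 0.023
t 6.35 pos [ 487.4 -266.    75.4] xang -11.46 down [ 0.003 -0.011 -1.   ] F [-0.34  0.44  0.38] T [0.073 0.058 0.022] w 23.0 j7 0.134
shift units [-0.1   0.01  0.17]
turn units -0.01
```

```bash
python3 -m handwheel '[[1,[0,0,-0.3],0],[1,[0,0,-0.5],0],[1,[0,0,-0.7],0],[1,[0,0,-0.7],0],[1,[0,0,-0.8],0],[1,[0,0,-0.8],0],[1,[0,0,-0.8],0],[1,[0,0,-0.8],0],[1,[0,0,-0.7],0],[1,[0,0,0],0]]'; python3 s.py 640.3 -47.1 190 -18
python3 - <<'E'
from h import *
p=capture('side');save(p['img'][150:400,150:400],'g2.png',2.4)
E
```

```text
t: 7.35
tool_pos: [0.4863, -0.2643, 0.2067]
tcp_rot: [3.115, -0.312, 0.008]
force: [0.1, -0.5, -0.9]
width: 0.0235
t 7.35 pos [ 486.3 -264.3  206.7] xang -11.45 down [ 0.004 -0.011 -1.   ] F [ 0.14 -0.52 -0.88] T [-0.026 -0.003 -0.011] w 23.5 j7 0.173
shift units [  5.39 -12.18   0.74]
turn units 1.14
```

View pics/g2.png

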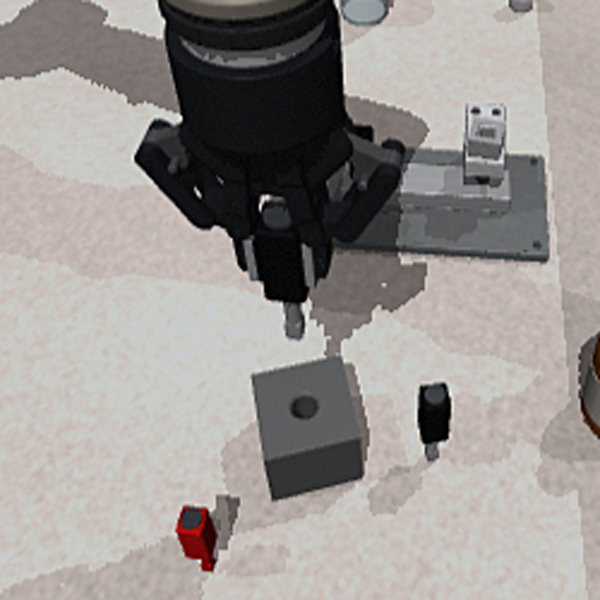

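```bash
python3 -m handwheel '[[1,[0,0,0],0.6],[1,[0.1,-0.3,0],0.5],[1,[0.3,-0.9,0],0],[1,[0.3,-0.9,0],0],[1,[0.3,-0.9,0],0],[1,[0.3,-0.9,0],0],[1,[0.3,-0.9,0],0],[1,[0.3,-0.9,0],0],[1,[0.3,-0.9,0],0],[1,[0.3,-0.9,0],0]]'; python3 s.py 640.3 -47.1 190 -18
```

```text
t: 8.4
tool_pos: [0.5734, -0.1361, 0.1928]
tcp_rot: [3.09, -0.505, -0.028]
force: [0.6, -0.4, -2.1]
width: 0.0236
t 8.4 pos [ 573.4 -136.1  192.8] xang -18.57 down [-0.019 -0.008 -1.   ] F [ 0.55 -0.38 -2.14] T [ 0.005 -0.011  0.022] w 23.6 j7 -0.239
shift units [ 1.76 -5.29  0.04]
turn units -0.1
```

```bash
python3 -m handwheel '[[1,[0.3,-0.9,-0.1],0],[1,[0.3,-0.9,-0.1],0],[1,[0.3,-0.9,-0.1],0],[1,[0.3,-0.8,-0.1],0],[1,[0.2,-0.7,-0.1],0],[1,[0.1,-0.4,0],0],[1,[0,0,0],0],[1,[0,0,0],0],[1,[0,0,0],0],[1,[0,0,0],0]]'; python3 s.py 640.3 -47.1 190 -18
python3 - <<'E'
from h import *
import pickle
for n in('side','top'):
    p=capture(n);pickle.dump(p,open(n+'1.pkl','wb'));save(p['img'][100:280,250:430],n+'1.png',3.3)
E
```

```text
t: 9.4
tool_pos: [0.6283, -0.0535, 0.1917]
tcp_rot: [3.089, -0.501, -0.055]
force: [-0.6, 0.3, -0.9]
width: 0.0233
t 9.4 pos [628.3 -53.5 191.7] xang -18.43 down [-0.037 -0.006 -0.999] F [-0.61  0.26 -0.89] T [ 0.003 -0.009 -0.061] w 23.3 j7 -0.39
shift units [ 0.47 -0.49  0.06]
turn units -0.08
```

View pics/side1.png

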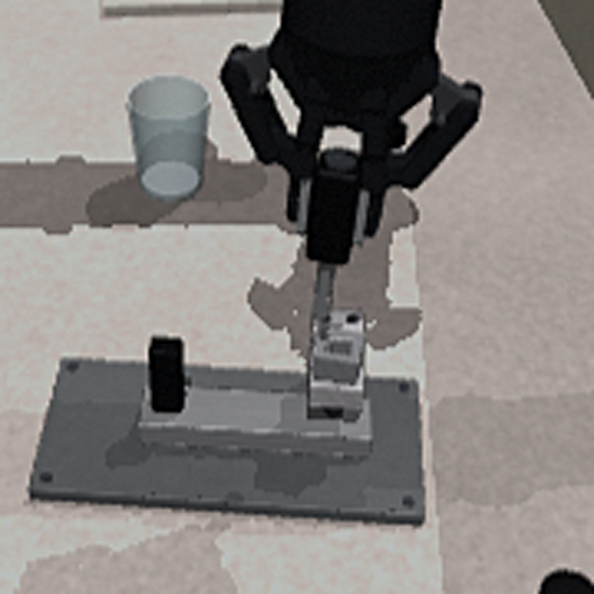

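View pics/top1.png

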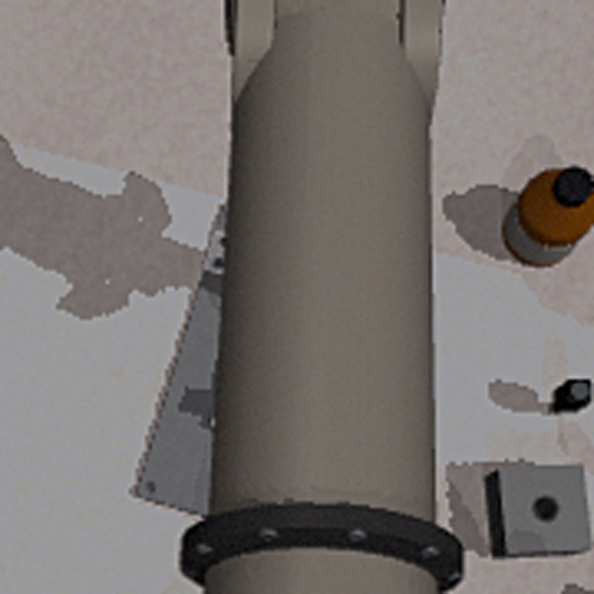

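```bash
cat > drv.py <<'E'
from h import *
import pickle,sys
p=pickle.load(open(sys.argv[1],'rb'));w=cloud(p)
o=get_obs();M=R.from_rotvec(o['tcp_rot']).as_matrix();T=o['tool_pos']
q=(w.reshape(-1,3)-T)@M*1000   # tool coords
img=p['img'].reshape(-1,3)
C=(-R.from_rotvec(np.ravel(p['rvec'])).as_matrix().T@np.ravel(p['tvec'])-T)@M*1000
print('cam in tool',np.round(C))
for lo,hi in((-4,4),(4,12),(18,26),(26,34),(34,42),(42,50),(50,56),(56,61),(61,66)):
    m=(q[:,2]>lo)&(q[:,2]<hi)&(np.hypot(q[:,0],q[:,1])<25)
    if m.sum()>2:
        a=q[m];print(lo,hi,m.sum(),'x',np.round([a[:,0].min(),a[:,0].max(),a[:,0].mean()],1),'y',np.round([a[:,1].min(),a[:,1].max(),np.median(a[:,1])],1))
m=(np.hypot(q[:,0],q[:,1])<14)&(q[:,2]>10)&(q[:,2]<90); 
b=q[m];print('max z',np.round(np.sort(b[:,2])[-6:],1))
E
python3 drv.py side1.pkl
```

```text
cam in tool [  52.  532. -411.]
-4 4 49 x [-17.2  17.5   0.1] y [ 8.6 13.4 11.1]
4 12 43 x [-11.1  11.5   0.8] y [-2.5 13.  10.8]
18 26 12 x [-3.2  4.3  0.2] y [0.9 5.6 3.7]
26 34 17 x [-5.4  4.3 -0.6] y [-1.7  5.3  3.6]
34 42 16 x [-4.2  3.8 -0.1] y [-0.3  4.9  3.3]
42 50 22 x [-5.3  4.3 -0. ] y [-1.1  6.1  3.3]
50 56 10 x [-4.3  4.2 -0.1] y [-4.6  5.7  3.3]
56 61 11 x [-5.4  4.3 -0.2] y [2.2 5.1 3.6]
61 66 4 x [-3.4  2.5 -0.4] y [1.4 3.5 2.8]
max z [59.4 59.8 61.7 62.9 63.  63.8]
```

```bash
cat > tip.py <<'E'
from h import *
import sys
o=get_obs();M=R.from_rotvec(o['tcp_rot']).as_matrix()
tip=o['tool_pos']+M@np.array([-.2,-.9,64.4])/1000
a=np.degrees(np.arctan2(M[1,0],M[0,0]))
t=np.array([640.3,-47.1,float(sys.argv[1])])/1000
print('t',o['t'],'tip',np.round(tip*1000,1),'ang',round(a,2),'down',np.round(M[:,2],3),'F',np.round(o['force'],1),'T',np.round(o['ft_torque'],3),'shift units',np.round(M.T@(t-tip)/.02,2),'w',round(o['width']*1000,1))
E
python3 tip.py 110
```

```text
t 9.5 tip [626.2 -53.  127.4] ang -18.44 down [-0.037 -0.006 -0.999] F [ 0.1 -0.2 -1.4] T [0.053 0.012 0.021] shift units [ 0.61 -0.52  0.84] w 23.6
```

```bash
python3 -m handwheel '[[1,[0.15,-0.15,0],0],[1,[0.15,-0.15,0.1],0],[1,[0.15,-0.1,0.1],0],[1,[0.15,-0.1,0.2],0],[1,[0,0,0.2],0],[1,[0,0,0.1],0],[1,[0,0,0],0],[1,[0,0,0],0],[1,[0,0,0],0],[1,[0,0,0],0]]'; python3 tip.py 100
python3 - <<'E'
from h import *
import pickle
p=capture('side');pickle.dump(p,open('side2.pkl','wb'));save(p['img'][150:240,310:400],'side2.png',6.5)
E
python3 drv.py side2.pkl
```

```text
t: 10.5
tool_pos: [0.6434, -0.0483, 0.1756]
tcp_rot: [3.088, -0.503, -0.056]
force: [-0.3, 0.4, -1.1]
width: 0.0234
t 10.5 tip [641.1 -47.8 111.3] ang -18.51 down [-0.037 -0.006 -0.999] F [-0.3  0.4 -1.1] T [ 0.015 -0.058  0.041] shift units [-0.03 -0.03  0.56] w 23.4
cam in tool [  40.  542. -427.]
-4 4 53 x [-13.9  17.8   0.2] y [ 8.7 12.9 11.2]
4 12 41 x [-11.6  11.6   0.7] y [-5.1 13.  10.8]
18 26 12 x [-5.   4.4  0.5] y [1.5 4.7 3.5]
26 34 15 x [-4.9  3.6 -1. ] y [0.6 5.  3.1]
34 42 15 x [-3.7  4.4  0.3] y [-0.2  5.   2.8]
42 50 20 x [-5.1  4.4 -0.2] y [-3.8  5.3  3.1]
50 56 11 x [-5.5  4.4 -0.3] y [2.8 4.9 4.3]
56 61 9 x [-5.3  3.  -0.9] y [2.1 5.3 3.3]
61 66 4 x [-2.8  1.3 -0.7] y [1.6 3.  2.1]
max z [88.3 88.5 88.9 89.4 89.5 89.7]
```

View pics/side2.png

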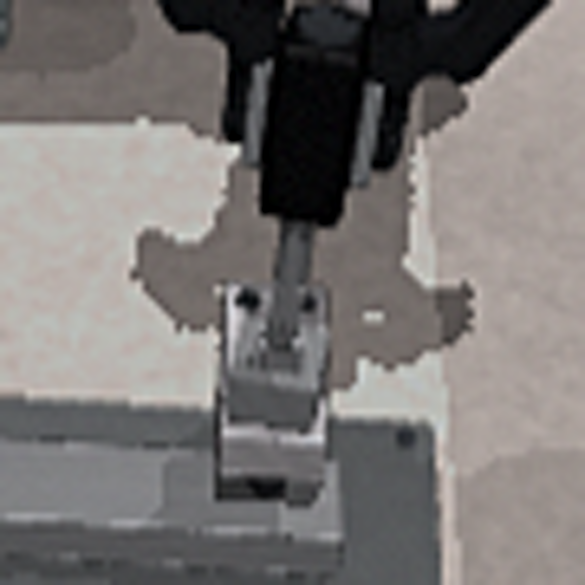

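```bash
python3 -m handwheel '[[1,[-0.03,-0.03,0.1],0],[1,[0,0,0.1],0],[1,[0,0,0.1],0],[1,[0,0,0.1],0],[1,[0,0,0.1],0],[1,[0,0,0.1],0],[1,[0,0,0.1],0],[1,[0,0,0.05],0],[1,[0,0,0],0],[1,[0,0,0],0]]'; python3 tip.py 84
```

```text
t: 11.55
tool_pos: [0.6423, -0.0477, 0.1594]
tcp_rot: [3.088, -0.503, -0.056]
force: [-0.4, 0.6, 0.2]
width: 0.0231
t 11.55 tip [640.1 -47.2  95. ] ang -18.52 down [-0.037 -0.006 -0.999] F [-0.4  0.6  0.2] T [-0.031 -0.009  0.008] shift units [ 0.03 -0.02  0.55] w 23.1
```

```bash
python3 -m handwheel '[[1,[0,0,0.1],0],[1,[0,0,0.1],0],[1,[0,0,0.1],0],[1,[0,0,0.1],0],[1,[0,0,0.05],0],[1,[0,0,0],0],[1,[0,0,0],0],[1,[0,0,0],0],[1,[0,0,0],0],[1,[0,0,0],0]]'; python3 tip.py 84
```

```text
t: 12.55
tool_pos: [0.6422, -0.0478, 0.1499]
tcp_rot: [3.088, -0.503, -0.054]
force: [-0.4, 0.0, -1.4]
width: 0.0234
t 12.55 tip [640.  -47.2  85.6] ang -18.52 down [-0.036 -0.006 -0.999] F [-0.4  0.  -1.4] T [-0.026 -0.038 -0.078] shift units [ 0.01 -0.01  0.08] w 23.4
```

```bash
cat > tq.py <<'E'
from h import *
import sys
def rd():
    o=get_obs();M=R.from_rotvec(o['tcp_rot']).as_matrix()
    a=np.degrees(np.arctan2(M[1,0],M[0,0]))
    tip=(o['tool_pos']+M@np.array([-.2,-.9,64.4])/1000)*1000
    print('t',round(o['t'],2),'cw rad',round(np.radians(-18.5-a),3),'tip',np.round(tip,1),'Tz',round(o['ft_torque'][2],3),'jt7',o['joint_torque'].round(3)[4:],'F',o['force'].round(1),'w',round(o['width']*1000,1),'dn',M[:2,2].round(3))
rd()
for i in range(int(sys.argv[1]) if len(sys.argv)>1 else 0):
    capture('side');rd()
E
python3 tq.py 2
python3 -m handwheel '[[1,[0,0,0],0.3],[1,[0,0,0],0.3],[1,[0,0,0],0.3],[1,[0,0,0],0.3],[1,[0,0,0],0.3],[1,[0,0,0],0.3],[1,[0,0,0],0.3],[1,[0,0,0],0.3],[1,[0,0,0],0.3],[1,[0,0,0],0.3]]'; python3 tq.py 3
```

```text
t 12.55 cw rad 0.0 tip [640.  -47.2  85.6] Tz -0.078 jt7 [0.027 0.198 0.   ] F [-0.4  0.  -1.4] w 23.4 dn [-0.036 -0.006]
t 12.6 cw rad 0.0 tip [640.  -47.3  85.6] Tz 0.002 jt7 [0.027 0.201 0.   ] F [ 0.4 -0.2 -1.4] w 23.5 dn [-0.036 -0.006]
t 12.65 cw rad 0.0 tip [640.  -47.2  85.6] Tz 0.009 jt7 [0.027 0.198 0.   ] F [ 0.   0.5 -1.2] w 23.2 dn [-0.036 -0.006]
t: 13.65
tool_pos: [0.6422, -0.0475, 0.15]
tcp_rot: [2.961, -0.994, -0.051]
force: [0.4, -0.8, -0.7]
width: 0.0235
t 13.65 cw rad 0.325 tip [640.2 -47.   85.6] Tz 0.174 jt7 [-0.013  0.154  0.062] F [ 0.4 -0.8 -0.7] w 23.5 dn [-0.036 -0.006]
t 13.7 cw rad 0.326 tip [640.2 -47.   85.6] Tz 0.129 jt7 [-0.046  0.137 -0.236] F [ 0.2  0.1 -1.5] w 23.5 dn [-0.036 -0.006]
t 13.75 cw rad 0.323 tip [640.2 -47.   85.6] Tz 0.239 jt7 [-0.041  0.147 -0.295] F [-0.3  0.4 -0.5] w 23.7 dn [-0.036 -0.006]
t 13.8 cw rad 0.323 tip [640.3 -47.   85.6] Tz 0.137 jt7 [-0.037  0.139 -0.203] F [ 0.3  1.  -1.5] w 23.3 dn [-0.036 -0.006]
```

```bash
cat > tm.py <<'E'
from h import *
import sys
T=[];J=[];A=[]
for i in range(8):
    o=get_obs();T.append(o['ft_torque'][2]);J.append(o['joint_torque'][6]);M=R.from_rotvec(o['tcp_rot']).as_matrix();A.append(-.3229-np.arctan2(M[1,0],M[0,0]))
    if i<7: capture('side')
print('t',o['t'],'cw',np.round([A[0],A[-1]],3),'Tz',np.round(np.mean(T),3),'+-',round(np.std(T)/8**.5,3),'j7',np.round(J,3))
E
python3 -m handwheel '[[1,[0,0,0],0.15],[1,[0,0,0],0.15],[1,[0,0,0],0.15],[1,[0,0,0],0.15],[1,[0,0,0],0.15],[1,[0,0,0],0.15],[1,[0,0,0],0.15],[1,[0,0,0],0.15],[1,[0,0,0],0.15],[1,[0,0,0],0.15]]'; python3 tm.py
```

```text
t: 14.8
tool_pos: [0.642, -0.0473, 0.15]
tcp_rot: [2.87, -1.226, -0.049]
force: [-1.4, 0.6, -1.0]
width: 0.0233
t 15.15 cw [0.485 0.484] Tz 0.176 +- 0.012 j7 [-0.056 -0.207 -0.237 -0.191 -0.175 -0.17  -0.169 -0.169]
```

```bash
python3 -m handwheel '[[1,[0,0,0],0.1],[1,[0,0,0],0.1],[1,[0,0,0],0.1],[1,[0,0,0],0.1],[1,[0,0,0],0.1],[1,[0,0,0],0.1],[1,[0,0,0],0.1],[1,[0,0,0],0.1],[1,[0,0,0],0.1],[1,[0,0,0],0.1]]'; python3 tm.py
```

```text
t: 16.15
tool_pos: [0.6419, -0.0473, 0.15]
tcp_rot: [2.799, -1.378, -0.048]
force: [-0.6, 0.2, -0.1]
width: 0.0229
t 16.5 cw [0.592 0.591] Tz 0.167 +- 0.011 j7 [-0.096 -0.197 -0.217 -0.186 -0.175 -0.172 -0.172 -0.172]
```

```bash
python3 -m handwheel '[[1,[0,0,0],0.1],[1,[0,0,0],0.1],[1,[0,0,0],0.1],[1,[0,0,0],0.1],[1,[0,0,0],0.1],[1,[0,0,0],0.1],[1,[0,0,0],0.1],[1,[0,0,0],0.1],[1,[0,0,0],0.1],[1,[0,0,0],0.1]]'; python3 tm.py
```

```text
t: 17.5
tool_pos: [0.6419, -0.0471, 0.15]
tcp_rot: [2.719, -1.525, -0.046]
force: [-0.0, 0.3, -0.3]
width: 0.0234
t 17.85 cw [0.7   0.699] Tz 0.181 +- 0.013 j7 [-0.096 -0.197 -0.217 -0.186 -0.176 -0.173 -0.172 -0.172]
```

```bash
sed -i 's/range(8)/range(6)/;s/i<7/i<5/;s/\/8/\/6/' tm.py; python3 -m handwheel '[[1,[0,0,0],0.1],[1,[0,0,0],0.1],[1,[0,0,0],0.1],[1,[0,0,0],0.1],[1,[0,0,0],0.1],[1,[0,0,0],0.1],[1,[0,0,0],0.1],[1,[0,0,0],0.1],[1,[0,0,0],0.1],[1,[0,0,0],0.1]]'; python3 tm.py
```

```text
t: 18.85
tool_pos: [0.6418, -0.0471, 0.15]
tcp_rot: [2.632, -1.669, -0.044]
force: [-0.0, -0.8, -1.4]
width: 0.0237
t 19.1 cw [0.807 0.807] Tz 0.178 +- 0.012 j7 [-0.097 -0.198 -0.218 -0.187 -0.176 -0.173]
```

```bash
python3 -m handwheel '[[1,[0,0,0],0.1],[1,[0,0,0],0.1],[1,[0,0,0],0.1],[1,[0,0,0],0.1],[1,[0,0,0],0.1],[1,[0,0,0],0.1],[1,[0,0,0],0.1],[1,[0,0,0],0.1],[1,[0,0,0],0.1],[1,[0,0,0],0.1]]'; python3 tm.py
```

```text
t: 20.1
tool_pos: [0.6417, -0.047, 0.1501]
tcp_rot: [2.538, -1.807, -0.043]
force: [-0.6, 0.0, -0.4]
width: 0.0233
t 20.35 cw [0.915 0.914] Tz 0.185 +- 0.015 j7 [-0.1   -0.201 -0.221 -0.19  -0.179 -0.176]
```

```bash
python3 -m handwheel '[[1,[0,0,0],0.1],[1,[0,0,0],0.1],[1,[0,0,0],0.1],[1,[0,0,0],0.1],[1,[0,0,0],0.1],[1,[0,0,0],0.1],[1,[0,0,0],0.1],[1,[0,0,0],0.1],[1,[0,0,0],0.1],[1,[0,0,0],0.1]]'; python3 tm.py
python3 - <<'E'
from h import *
p=capture('side');save(p['img'][150:240,310:400],'side3.png',6.5)
E
```

```text
t: 21.35
tool_pos: [0.6417, -0.0468, 0.15]
tcp_rot: [2.436, -1.94, -0.041]
force: [-0.7, 0.8, -1.4]
width: 0.0234
t 21.6 cw [1.022 1.021] Tz 0.172 +- 0.01 j7 [-0.11  -0.204 -0.225 -0.195 -0.185 -0.182]
```

View pics/side3.png

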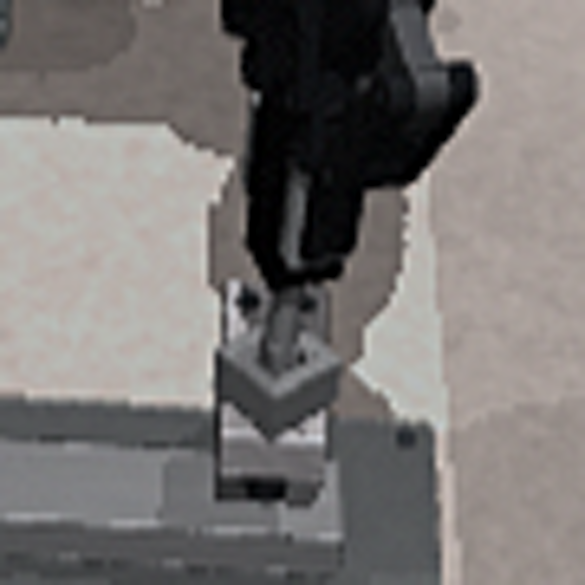

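```bash
python3 -m handwheel '[[1,[0,0,0],0.1],[1,[0,0,0],0.1],[1,[0,0,0],0.1],[1,[0,0,0],0.1],[1,[0,0,0],0.1],[1,[0,0,0],0.1],[1,[0,0,0],0.1],[1,[0,0,0],0.1],[1,[0,0,0],0.1],[1,[0,0,0],0.1]]'; python3 tm.py
```

```text
t: 22.65
tool_pos: [0.6416, -0.0467, 0.15]
tcp_rot: [2.327, -2.067, -0.039]
force: [-0.3, 0.1, -0.9]
width: 0.0233
t 22.9 cw [1.129 1.128] Tz 0.216 +- 0.006 j7 [-0.155 -0.255 -0.275 -0.245 -0.234 -0.231]
```

j7 torque jumped from 0.182 to 0.231, so the foot has touched at about 10 N. I turn about 0.12 rad more.

```bash
python3 -m handwheel '[[1,[0,0,0],0.11],[1,[0,0,0],0.11],[1,[0,0,0],0.11],[1,[0,0,0],0.11],[1,[0,0,0],0.11],[1,[0,0,0],0.11],[1,[0,0,0],0.11],[1,[0,0,0],0.11],[1,[0,0,0],0.11],[1,[0,0,0],0.11]]'; python3 tm.py
```

```text
t: 23.9
tool_pos: [0.6416, -0.0466, 0.15]
tcp_rot: [2.2, -2.2, -0.036]
force: [-1.5, 0.1, -0.6]
width: 0.0235
t 24.15 cw [1.248 1.247] Tz 0.232 +- 0.016 j7 [-0.164 -0.273 -0.295 -0.262 -0.25  -0.247]
```

```bash
python3 -m handwheel '[[1,[0,0,0],-0.3],[1,[0,0,0],-0.2],[1,[0,0,0],0],[-0.2,[0,0,0],0],[-0.2,[0,0,0],0],[-0.2,[0,0,0],0],[-0.2,[0,0,0],0],[-0.2,[0,0,0],0],[-0.2,[0,0,0],0],[-0.2,[0,0,0],0]]'; python3 tq.py
python3 - <<'E'
from h import *
import pickle
p=capture('side');pickle.dump(p,open('side4.pkl','wb'));save(p['img'][120:240,280:430],'side4.png',5)
E
```

```text
t: 25.15
tool_pos: [0.6434, -0.0476, 0.1515]
tcp_rot: [2.26, -2.144, -0.031]
force: [-0.6, 0.5, -0.3]
width: 0.0512
t 25.15 cw rad 1.195 tip [642.2 -47.7  87.1] Tz -0.01 jt7 [0.041 0.161 0.   ] F [-0.6  0.5 -0.3] w 51.2 dn [-0.033 -0.006]
```

View pics/side4.png

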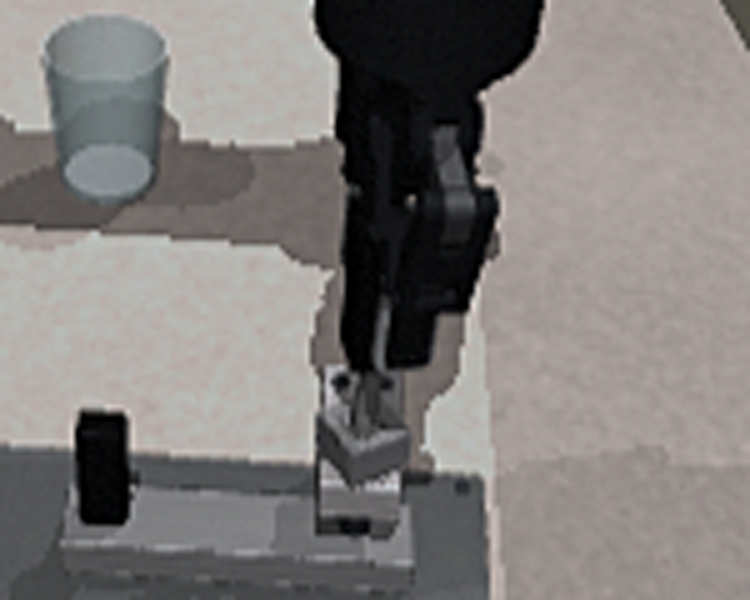

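Released; the shank stands in the socket (crop 370,400). Rising clear.

```bash
python3 -m handwheel '[[-0.2,[0,0,-0.3],0],[-0.2,[0,0,-0.5],0],[-0.2,[0,0,-0.6],0],[-0.2,[0,0,-0.6],0],[-0.2,[0,0,-0.6],0],[-0.2,[0,0,-0.6],0],[-0.2,[0,0,-0.6],0],[-0.2,[0,0,-0.6],0],[-0.2,[0,0,-0.4],0],[-0.2,[0,0,0],0]]'; python3 s.py 533.9 -29.8 240 81
python3 - <<'E'
from h import *
import pickle
p=capture('side');pickle.dump(p,open('side5.pkl','wb'));save(p['img'][120:260,260:430],'side5.png',4)
w=cloud(p).reshape(-1,3)
m=(w[:,2]>.08)&(w[:,2]<.095)&(np.hypot(w[:,0]-.534,w[:,1]+.03)<.03)
print('bhandle',cv2.minAreaRect((w[m][:,:2]*1000).astype(np.float32)))
for lo,hi in((.1,.125),(.135,.15),(.15,.17),(.175,.2)):
    m=(w[:,2]>lo)&(w[:,2]<hi)&(np.hypot(w[:,0]-.640,w[:,1]+.047)<.025)
    if m.sum():print(lo,m.sum(),w[m].mean(0).round(4),w[m].min(0).round(4),w[m].max(0).round(4))
E
```

```text
t: 26.2
tool_pos: [0.6481, -0.047, 0.2591]
tcp_rot: [2.263, -2.147, -0.024]
force: [-0.1, 0.3, 0.3]
width: 0.051
t 26.2 pos [648.1 -47.  259.1] xang -86.98 down [-0.027 -0.006 -1.   ] F [-0.06  0.3   0.32] T [ 0.001 -0.055  0.047] w 51.0 j7 -1.497
shift units [-1.16  5.63  1.1 ]
turn units -29.32
bhandle ((534.1965942382812, -29.364084243774414), (16.40228271484375, 19.293743133544922), 81.47836303710938)
0.1 50 [ 0.6397 -0.0506  0.1117] [ 0.6353 -0.0533  0.1005] [ 0.6453 -0.0412  0.1247]
0.135 77 [ 0.6393 -0.0567  0.1435] [ 0.6288 -0.0615  0.1357] [ 0.6535 -0.0392  0.1498]
0.15 118 [ 0.6395 -0.0572  0.1604] [ 0.6291 -0.0619  0.1501] [ 0.6541 -0.0393  0.17  ]
0.175 224 [ 0.6406 -0.0549  0.1902] [ 0.6298 -0.0624  0.175 ] [ 0.6554 -0.0383  0.2   ]
```

View pics/side5.png

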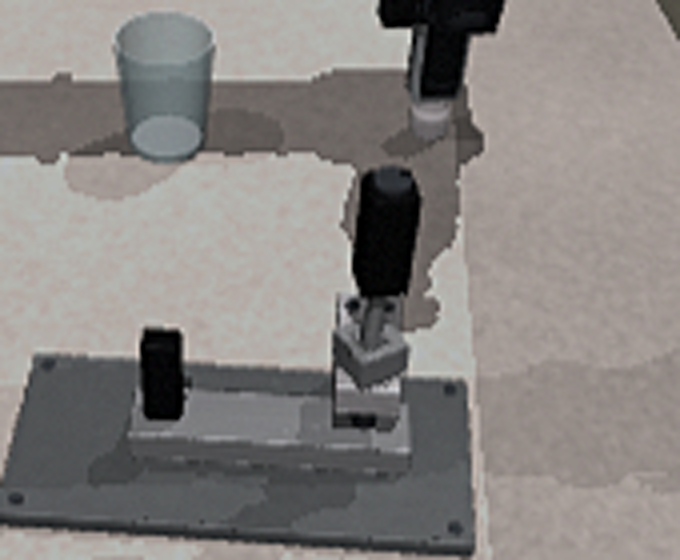

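```bash
python3 -m handwheel '[[-0.2,[0,0,0],1],[-0.2,[0,0,0],1],[-0.2,[0,0.3,0],0],[-0.2,[0,0.6,0],0],[-0.2,[0,0.8,0],0],[-0.2,[0,0.8,0],0],[-0.2,[0,0.8,0],0],[-0.2,[0,0.8,0],0],[-0.2,[0,0.5,0],0],[-0.2,[0,0,0],0]]'; python3 s.py 534 -29.3 130 -99
```

```text
t: 27.25
tool_pos: [0.5462, -0.0322, 0.2537]
tcp_rot: [2.039, -2.34, -0.04]
force: [-0.3, 0.1, -0.5]
width: 0.0512
t 27.25 pos [546.2 -32.2 253.7] xang -97.85 down [-0.045 -0.005 -0.999] F [-0.25  0.05 -0.48] T [ 0.007 -0.078  0.052] w 51.2 j7 -1.697
shift units [-0.13  0.35  6.21]
turn units 0.2
```

```bash
python3 -m handwheel '[[-0.2,[-0.1,0.2,0.3],0.2],[-0.2,[0,0.15,0.6],0],[-0.2,[0,0,0.6],0],[-0.2,[0,0,0.6],0],[-0.2,[0,0,0.6],0],[-0.2,[0,0,0.6],0],[-0.2,[0,0,0.6],0],[-0.2,[0,0,0.5],0],[-0.2,[0,0,0.2],0],[-0.2,[0,0,0],0]]'; python3 s.py 534 -29.3 52 -99
```

```text
t: 28.25
tool_pos: [0.5343, -0.0294, 0.1518]
tcp_rot: [2.014, -2.357, -0.044]
force: [0.2, -0.2, 0.7]
width: 0.0511
t 28.25 pos [534.3 -29.4 151.8] xang -98.97 down [-0.049 -0.005 -0.999] F [ 0.16 -0.2   0.7 ] T [ 0.033 -0.077  0.009] w 51.1 j7 -1.725
shift units [-0.07 -0.22  4.98]
turn units 0.01
```

```bash
python3 -m handwheel '[[-0.2,[0,-0.1,0.4],0],[-0.2,[0,-0.1,0.6],0],[-0.2,[0,0,0.6],0],[-0.2,[0,0,0.6],0],[-0.2,[0,0,0.6],0],[-0.2,[0,0,0.6],0],[-0.2,[0,0,0.5],0],[-0.2,[0,0,0.3],0],[-0.2,[0,0,0.1],0],[-0.2,[0,0,0],0]]'; python3 s.py 534 -29.3 52 -99
python3 - <<'E'
from h import *
p=capture('side');save(p['img'][120:260,230:400],'side6.png',4)
E
```

```text
t: 29.25
tool_pos: [0.5346, -0.0306, 0.0583]
tcp_rot: [2.014, -2.358, -0.043]
force: [0.5, 0.0, 0.4]
width: 0.0513
t 29.25 pos [534.6 -30.6  58.3] xang -98.97 down [-0.049 -0.005 -0.999] F [0.5  0.02 0.4 ] T [ 0.013 -0.07   0.031] w 51.3 j7 -1.73
shift units [-0.06  0.02  0.31]
turn units 0.0
```

View pics/side6.png

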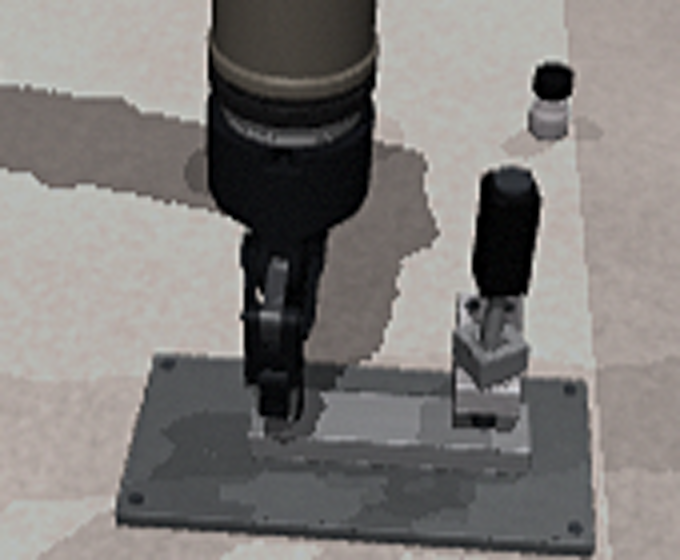

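Fingers straddle the block handle (crop 275,390). Small correction, then close.

```bash
python3 -m handwheel '[[-0.2,[-0.06,-0.03,0.2],0],[-0.2,[0,0,0],0],[0.4,[0,0,0],0],[0.4,[0,0,0],0],[0.8,[0,0,0],0],[0.8,[0,0,0],0],[1,[0,0,0],0],[1,[0,0,0],0],[1,[0,0,0],0],[1,[0,0,0],0]]'; python3 s.py 518 -26.8 54 -99
python3 - <<'E'
from h import *
for i in range(4):
    capture('side');o=get_obs();print(o['force'].round(2),o['joint_torque'].round(3))
E
```

```text
t: 30.3
tool_pos: [0.5373, -0.0291, 0.0562]
tcp_rot: [2.017, -2.361, -0.038]
force: [0.7, 0.4, 0.1]
width: 0.0151
t 30.3 pos [537.3 -29.1  56.2] xang -98.96 down [-0.043 -0.005 -0.999] F [0.69 0.39 0.07] T [ 0.23  -0.075  0.08 ] w 15.1 j7 -1.732
shift units [0.04 0.96 0.15]
turn units 0.01
[-0.46 -0.85 -0.41] [-3.5000e-02 -4.1504e+01 -2.8600e-01 -1.9006e+01  1.4200e-01  2.3100e-01
 -9.3000e-02]
[ 0.06  0.13 -0.31] [-3.8000e-02 -4.1505e+01 -2.8800e-01 -1.9006e+01  1.4200e-01  2.3000e-01
 -9.2000e-02]
[-0.12  0.56 -0.63] [-4.1000e-02 -4.1505e+01 -2.9000e-01 -1.9006e+01  1.4200e-01  2.3000e-01
 -9.2000e-02]
[ 0.49 -0.02  0.93] [ -0.042 -41.504  -0.291 -19.006   0.142   0.23   -0.092]
```

```bash
python3 -m handwheel '[[1,[0,0.05,0],0],[1,[0,0.05,0],0],[1,[0,0.05,0],0],[1,[0,0.05,0],0],[1,[0,0.05,0],0],[1,[0,0.05,0],0],[1,[0,0.05,0],0],[1,[0,0.05,0],0],[1,[0,0.05,0],0],[1,[0,0.05,0],0]]'; python3 s.py 518 -26.8 54 -99
python3 - <<'E'
from h import *
for i in range(4):
    capture('side');o=get_obs();print(o['force'].round(2),o['joint_torque'].round(3)[:4],(o['tool_pos']*1000).round(1))
E
```

```text
t: 31.5
tool_pos: [0.5376, -0.0291, 0.0562]
tcp_rot: [2.026, -2.374, -0.014]
force: [6.6, -1.5, -4.3]
width: 0.0154
t 31.5 pos [537.6 -29.1  56.2] xang -99.02 down [-0.022 -0.006 -1.   ] F [ 6.55 -1.46 -4.34] T [ 0.156 -0.631  0.106] w 15.4 j7 -1.735
shift units [0.04 0.98 0.13]
turn units -0.0
[ 6.15 -0.84 -5.38] [ -0.225 -43.056  -0.553 -17.66 ] [537.6 -29.1  56.2]
[ 5.81 -0.19 -5.09] [ -0.209 -43.115  -0.544 -17.657] [537.6 -29.1  56.3]
[ 6.05  0.01 -4.76] [ -0.207 -43.077  -0.541 -17.671] [537.6 -29.   56.2]
[ 5.97 -1.43 -5.21] [ -0.206 -43.054  -0.54  -17.678] [537.6 -29.1  56.3]
```

```bash
python3 -m handwheel '[[1,[0,0.07,0.03],0],[1,[0,0.08,0.03],0],[1,[0,0.08,0.03],0],[1,[0,0.08,0.03],0],[1,[0,0.08,0.03],0],[1,[0,0.08,0.03],0],[1,[0,0.08,0.03],0],[1,[0,0.08,0.03],0],[1,[0,0.08,0.03],0],[1,[0,0.08,0.03],0]]'; python3 s.py 518 -26.8 54 -99
```

```text
t: 32.7
tool_pos: [0.5382, -0.0292, 0.0563]
tcp_rot: [-2.035, 2.389, -0.024]
force: [5.7, -1.5, -3.1]
width: 0.015
t 32.7 pos [538.2 -29.2  56.3] xang -99.14 down [ 0.013 -0.01  -1.   ] F [ 5.75 -1.5  -3.13] T [ 0.143 -0.566  0.125] w 15.0 j7 -1.741
shift units [0.04 1.02 0.1 ]
turn units -0.03
```

```bash
python3 -m handwheel '[[1,[0,0.15,0],0],[1,[0,0.18,0],0],[1,[0,0.18,0],0],[1,[0,0.18,0],0],[1,[0,0,0],0],[1,[0,0,0],0],[1,[0,0,0],0],[1,[0,0,0],0],[1,[0,0,0],0],[1,[0,0,0],0]]'; python3 s.py 518 -26.8 54 -99
```

```text
t: 33.7
tool_pos: [0.5321, -0.0279, 0.0563]
tcp_rot: [-2.023, 2.383, -0.041]
force: [2.2, -1.0, -3.2]
width: 0.015
t 33.7 pos [532.1 -27.9  56.3] xang -99.34 down [ 0.029 -0.01  -1.   ] F [ 2.22 -1.03 -3.18] T [ 0.249 -0.207  0.03 ] w 15.0 j7 -1.747
shift units [0.06 0.71 0.09]
turn units -0.06
```

```bash
python3 -m handwheel '[[1,[0,0.15,0.02],0],[1,[0,0.17,0.02],0],[1,[0,0.17,0.02],0],[1,[0,0.17,0],0],[1,[0,0.17,0],0],[1,[0,0.17,0],0],[1,[0,0,0],0],[1,[0,0,0],0],[1,[0,0,0],0],[1,[0,0,0],0]]'; python3 s.py 518 -26.8 54 -99
python3 - <<'E'
from h import *
import pickle
p=capture('side');pickle.dump(p,open('side7.pkl','wb'));save(p['img'][120:260,230:400],'side7.png',4)
E
```

```text
t: 34.7
tool_pos: [0.5254, -0.027, 0.0564]
tcp_rot: [-2.008, 2.368, -0.073]
force: [3.5, -0.6, -3.1]
width: 0.0152
t 34.7 pos [525.4 -27.   56.4] xang -99.41 down [ 0.057 -0.013 -0.998] F [ 3.49 -0.59 -3.15] T [ 0.187 -0.085  0.005] w 15.2 j7 -1.755
shift units [0.05 0.37 0.1 ]
turn units -0.07
```

View pics/side7.png

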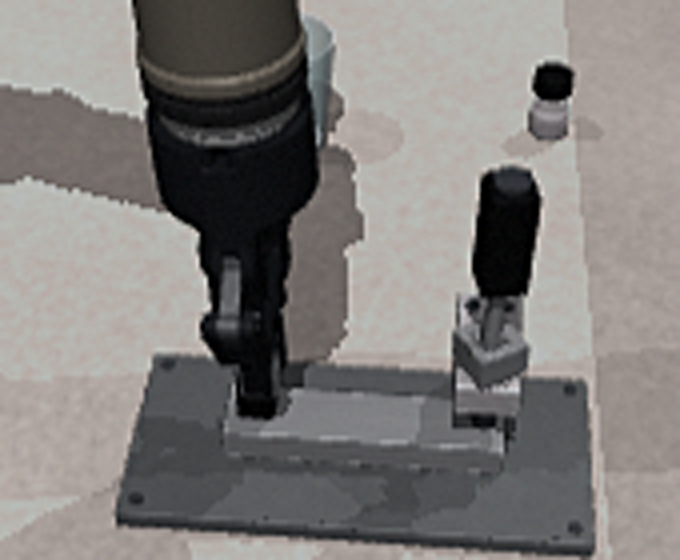

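```bash
cat > blk.py <<'E'
from h import *
import pickle,sys
d=np.array([np.cos(np.radians(-9.1)),np.sin(np.radians(-9.1))]);n=np.array([-d[1],d[0]])
for f in sys.argv[1:]:
    p=pickle.load(open(f,'rb'));w=cloud(p).reshape(-1,3)
    q=(w[:,:2]-[.6403,-.0471]);s=q@d*1000;l=q@n*1000;z=w[:,2]*1000
    m=(z>28)&(z<36)&(abs(l+2)<22)&(s>-175)&(s<60)
    near=m&(l<-5)
    a=np.sort(s[near]);print(f,m.sum(),'s range',a[[0,3]].round(1),a[[-4,-1]].round(1),'l',np.sort(l[m])[[0,5,-5]].round(1),'z',np.median(z[m]).round(1))
    for lo in range(-170,40,30):
        k=m&(s>lo)&(s<lo+30)
        if k.sum()>10: print('  ',lo,'lmin',np.percentile(l[k],2).round(1),'z',np.median(z[k]).round(1))
E
python3 blk.py side0.pkl side7.pkl
```

```text
side0.pkl 795 s range [-124.4 -122.8] [24.8 25.1] l [-18.9 -17.8  19.2] z 32.1
   -140 lmin -17.9 z 31.9
   -110 lmin -17.0 z 32.2
   -80 lmin -16.7 z 32.2
   -50 lmin -16.7 z 32.1
   -20 lmin -17.2 z 32.2
   10 lmin -17.3 z 31.8
side7.pkl 795 s range [-137.8 -136.5] [10.  10.2] l [-18.8 -18.   19. ] z 32.0
   -140 lmin -17.7 z 32.0
   -110 lmin -17.1 z 32.0
   -80 lmin -17.2 z 32.1
   -50 lmin -17.8 z 32.0
   -20 lmin -17.9 z 32.1
```

The block slid about 14 mm with the foot bearing and the pull near 6–7 N. I keep pulling until it is clear.

```bash
python3 -m handwheel '[[1,[0,0.16,0],0],[1,[0,0.18,-0.01],0],[1,[0,0.18,-0.01],0],[1,[0,0.18,-0.01],0],[1,[0,0.18,-0.01],0],[1,[0,0.18,-0.01],0],[1,[0,0.18,-0.01],0],[1,[0,0.18,-0.01],0],[1,[0,0.18,-0.01],0],[1,[0,0.18,-0.01],0]]'; python3 s.py 495 -22 54 -99
```

```text
t: 35.75
tool_pos: [0.4989, -0.0233, 0.0565]
tcp_rot: [-1.999, 2.357, -0.099]
force: [0.8, -0.5, 0.0]
width: 0.0152
t 35.75 pos [498.9 -23.3  56.5] xang -99.4 down [ 0.079 -0.016 -0.997] F [ 0.77 -0.52  0.05] T [ 0.095  0.094 -0.019] w 15.2 j7 -1.769
shift units [-0.03  0.21  0.11]
turn units -0.07
```

```bash
python3 -m handwheel '[[1,[0,0.1,0],0],[1,[0,0,0],0],[1,[0,0,0],0],[0.3,[0,0,0],0],[0,[0,0,0],0],[-0.2,[0,0,0],0],[-0.2,[0,0,0],0],[-0.2,[0,0,0],0],[-0.2,[0,0,0],0],[-0.2,[0,0,0],0]]'; python3 s.py 495 -22 54 -99
python3 - <<'E'
from h import *
import pickle
p=capture('side');pickle.dump(p,open('side8.pkl','wb'));save(p['img'][120:260,230:400],'side8.png',4)
E
python3 blk.py side8.pkl
```

```text
t: 36.75
tool_pos: [0.495, -0.0227, 0.056]
tcp_rot: [-2.001, 2.358, -0.096]
force: [-0.4, -0.2, 0.2]
width: 0.051
t 36.75 pos [495.  -22.7  56. ] xang -99.36 down [ 0.077 -0.016 -0.997] F [-0.45 -0.23  0.2 ] T [-0.015  0.139  0.013] w 51.0 j7 -1.77
shift units [-0.04  0.02  0.1 ]
turn units -0.06
side8.pkl 843 s range [-168.5 -166.9] [-19.4   1.3] l [-19.4 -18.7  18.3] z 32.2
   -170 lmin -18.3 z 31.8
   -140 lmin -18.2 z 32.4
   -110 lmin -18.4 z 32.1
   -80 lmin -18.4 z 32.2
   -50 lmin -18.0 z 32.2
```

View pics/side8.png

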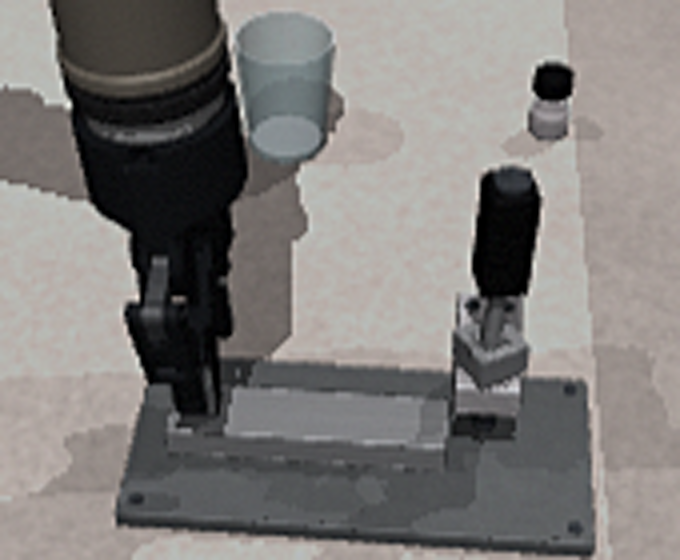

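The block's nose is about 20 mm short of the axis, clear of the foot, and the hand has let go. I lift away.

```bash
python3 -m handwheel '[[-0.2,[0,0,-0.2],0],[-0.2,[0,0,-0.4],0],[-0.2,[0,0,-0.6],0],[-0.2,[0,0,-0.6],0],[-0.2,[0,0,-0.6],0],[-0.2,[0,0,-0.6],0],[-0.2,[0,0,-0.6],0],[-0.2,[0,0,-0.4],0],[-0.2,[0,0,0],0],[-0.2,[0,0,0],0]]'; python3 s.py
python3 - <<'E'
from h import *
import pickle
p=capture('side');pickle.dump(p,open('side9.pkl','wb'));save(p['img'][60:260,200:430],'side9.png',3)
w=cloud(p).reshape(-1,3)
for lo,hi in((.1,.125),(.135,.15),(.15,.17),(.175,.2)):
    m=(w[:,2]>lo)&(w[:,2]<hi)&(np.hypot(w[:,0]-.640,w[:,1]+.047)<.025)
    if m.sum():print(lo,m.sum(),w[m].mean(0).round(4),w[m].max(0).round(4))
E
python3 blk.py side9.pkl
```

```text
t: 37.8
tool_pos: [0.4901, -0.0212, 0.1465]
tcp_rot: [-1.997, 2.353, -0.103]
force: [0.3, 1.3, -0.4]
width: 0.0516
t 37.8 pos [490.1 -21.2 146.5] xang -99.36 down [ 0.084 -0.016 -0.996] F [ 0.35  1.28 -0.37] T [-0.034  0.093 -0.011] w 51.6 j7 -1.76
0.1 51 [ 0.6397 -0.0505  0.1113] [ 0.645  -0.0417  0.1247]
0.135 74 [ 0.6394 -0.0571  0.1433] [ 0.6532 -0.0401  0.1499]
0.15 120 [ 0.6397 -0.057   0.1599] [ 0.6541 -0.0389  0.1698]
0.175 223 [ 0.6407 -0.055   0.1905] [ 0.6553 -0.0373  0.2   ]
side9.pkl 858 s range [-168.7 -166.5] [-19.6 -19.3] l [-19.7 -19.   18.6] z 32.2
   -170 lmin -17.8 z 32.3
   -140 lmin -17.4 z 32.2
   -110 lmin -18.3 z 32.1
   -80 lmin -18.2 z 32.1
   -50 lmin -18.2 z 32.2
```

View pics/side9.png

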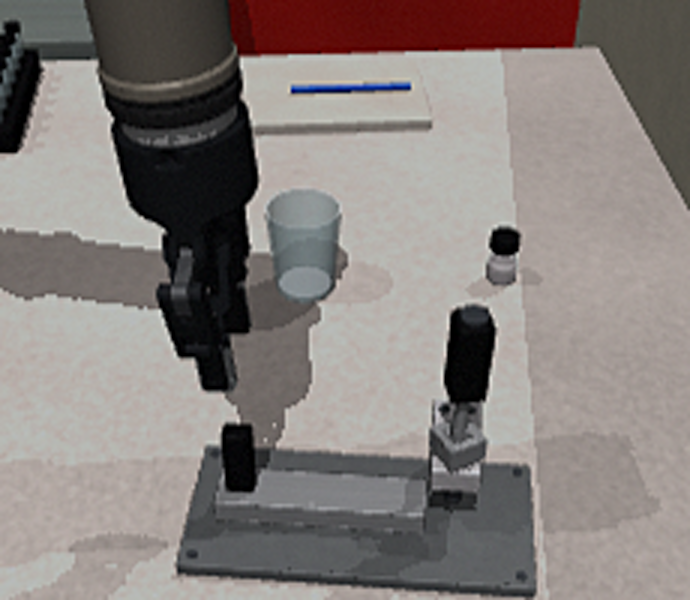

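```bash
python3 - <<'E'
from h import *
import pickle
w=cloud(pickle.load(open('side9.pkl','rb'))).reshape(-1,3)
m=(w[:,2]>.12)&(w[:,2]<.23)&(np.hypot(w[:,0]-.640,w[:,1]+.047)<.025)
q=w[m];print(np.histogram(q[:,2],np.arange(.12,.21,.005)));t=q[q[:,2]>.192];print(len(t),np.median(t[:,2]),t.mean(0))
E
```

```text
(array([ 8,  8,  0, 16, 30, 28, 32, 30, 28, 30, 33, 32, 29, 29, 41, 92, 10]), array([0.12 , 0.125, 0.13 , 0.135, 0.14 , 0.145, 0.15 , 0.155, 0.16 ,
       0.165, 0.17 , 0.175, 0.18 , 0.185, 0.19 , 0.195, 0.2  , 0.205]))
126 0.19680305888504182 [ 0.64135898 -0.05204089  0.19704005]
```

```bash
python3 -c "
from bench import *
print(job_done());print(get_obs()['t'])"
```

```text
the job is handed in; nothing more can be done
None
the job is handed in; nothing more can be done
```

I seated the large black driver from the stand in the screw and turned it about 1.25 rad clockwise, roughly 1.1 rad of it at the screw after play. I then let go, drew the block out by its handle, and handed the job in at about 38 s of the 72 s.

**Foot force (estimated):** The wrist-joint torque jumped from 0.18 to 0.23 N m at touch and settled at 0.247 N m. I took that as about 13–16 N at the foot. The last turn raised the torque by about half of what the spring rate predicts, so this figure is uncertain.

**Drag test:** The block held at a sideways pull of about 6 N, then slid when I pulled harder. The force during the slide itself was not recorded. I paused at about 14 mm with the foot still bearing, and the force fell away as the block came clear.

**Last checks in the side camera:**
- **Block:** it lies flat and lengthwise, with its far end about 19–20 mm short of the screw axis.
- **Driver:** it stands in the socket, tip about 11 mm below the mouth, with a slight lean that I judged by eye only.
- **Glassware:** the hand stayed well clear of it; the beaker and vial look undisturbed, and the bottle was not re-checked.
- **Hand:** open and clear of everything.

**Unplanned:** The hand's tilt drifted up to about 5 degrees during the pulls, and I had no way to correct it. It caused no visible harm.

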